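# Open the filter lid of the air sampling pump

## Robot

A 6-joint arm with a two-finger parallel gripper is mounted at the origin on a cart in front of the work surface, level with it; the furniture and walls round the work are solid. World frame = base frame: x ahead of the robot, y to its left, z up, the work surface at z = 0. Lengths are in m, angles in rad, forces in N, time in s.
With the tool pointing down it reaches from about 0.3 to 1 m from the base axis. Payload 5.1 kg.
Tool frame: the origin (TCP) lies between the finger pads; the fingertips stand 8 mm ahead of it and the grasp point (between the pads) lies 11 mm behind it; z points along the fingers, y is the line along which they close (so a half turn about z gives the same grasp; the last joint's range is limited). The gripper opens to 95 mm and grips with 3 to 60 N. Pads are 20 mm wide; open, the fingers measure 119 mm over their backs; the gripper's body (75 mm by 180 mm) begins 59 mm behind the grasp point.
Start: joints at [-1.294, 0.124, 1.65, -0, 1.367, -0.083], TCP at [0.229, -0.608, 0.223] pointing down, gripper open.
Joint ranges: [-2.61, 2.61], [-1.02, 2.33], [0.03, 2.71], [-1.35, 4.49], [0.32, 2.68], [-2.91, 2.91]. Speed limits (rad/s): [2.57, 2.57, 3.14, 3.14, 3.14, 3.14].

## Interface

Orientations are given as a unit quaternion [x, y, z, w].
In Python, from cell import readout, optics, r gives the robot as it stands.
- The arm moves only by the tool send_rows, never from a script. Its argument "plan" is text: rows parted by semicolons, each of 6 numbers parted by spaces: the shift along the world's x, y, z in mm, then the turn, a rotation vector about the world's x, y, z in degrees. A call has exactly 10 rows; each row shifts and turns the commanded pose from where the row before left it; what a row does not reach is not made up. A row lasts 1/10 s, in which the tool goes at most 50 mm and 8.59 degrees, less where a joint would pass 70% of its speed; a pose out of reach is approached as far as the arm can. A call is refused whole if a number of a shift passes 50 or a number of a turn 8.59, either way. A call with a gripper value outside its range is refused whole. "gripper" is the closure, from 0 (fully open) to 1 (shut), set as the call begins (left out, the last holds). The fingers move at their own pace and stop on an object; "grip_force" is the grip in N (left out, the last holds). Time passes only in rows, so rows that do not move let the fingers close, or fill a call up. It gives the time, the measured TCP pose, the force, the opening and the grip force at its end, in the units of the state.
- readout.get_state(): the state, without advancing time (a new reading comes with each control period).
- optics.grab_frame(name): name is "side" or "top" or "wrist"; returns a dict with "image" (480x640x3 uint8, red, green, blue), "fx", "fy", "cx", "cy" (pixels), "world_from_camera" (4x4, takes a point from camera to world coordinates); the wrist camera has in their place "T_tool_cam" (4x4, takes a point from camera to tool coordinates, whose origin is the TCP and whose axes are the flange's). Camera axes: x right, y up, looking along -z (the intrinsics and any distortion apply to the point x, -y, -z); pixel columns grow to the right and rows downward; lengths in m; the calibration is good to about 2 mm. A picture is of the moment at which its call begins: read the wrist's pose just before it. There is no depth.
- r.sign_off(): hands the job in; it is judged then, once.
The state is a dict: "time": time; "qpos": joint angles; "dq": joint speeds; "effort": joint torques, N m; "position": TCP position; "tcp_rot": TCP orientation; "wrist_force": force on the tool from outside, world axes, zero at the start; "torque": the same for the moment, N m; "grip_width": opening from 0.0 (shut) to 1.0 (fully open); "gripper_force": force on a finger pad.
Only numpy, scipy, OpenCV 4.12 (cv2) and the standard library are available. Lean on these libraries where they do the work, as an engineer would, in place of code of your own. Each camera call takes 0.05 s, during which the arm holds its last target. There are 200 camera calls.

## Task

The filter of the low white air sampling pump is due for a change: with the fingertips, press its red snap catch all the way in, then push the released blue lid off its seat, along its rails to the parking end, so that the whole filter lies bare and the lid rests flat on the rails. Do not pick the lid up at any point, and leave the things lying round the pump where they are.

Things in the scene. Friction and masses are not known exactly. Their poses are not given: they have to be found in the camera images.
- pump: Low white case, grey rails on top, 200 x 124 mm, 52 mm high, fixed to the bench. Origin on the bench surface, midway between the rails; x runs along the rails from filter bay to parking end, y across, z up. Case spans x -58 to 142 mm. Rail tops z 40 mm, at y 36 to 56 mm either side; trough between them 72 mm wide, floor z 30 mm. Low stops at both ends, top z 46 mm, inner faces x -52 and 136 mm.
- filter (a point): Centre of the white pleated filter's top, in the trough under the seated lid, at x -5, y 0, z 37 mm in the pump's frame; the filter spans x -40 to 30 mm. Beside it grey guide walls (inner faces y +-52 mm, top z 48 mm) run the whole length; over the seat (x -54 to 40 mm) they carry lips, z 48 to 52 mm, inner edges at y +-44 mm, that hold the lid's edges down.
- lid: Loose blue lid, 0.1 to 0.21 kg: plate 90 mm (x) x 100 mm (y) x 6 mm with a raised block at x -35 to 23 mm, y -36 to 36 mm, top 26 mm above the underside. Origin: middle of the underside; axes as the pump's. Seated: x about -5, z 40 mm in the pump's frame, front edge 1 to 3 mm behind the catch, which blocks it. Released, it slides to the pump's +x on 1 to 2 N.
- parking (a point): Where the lid's origin comes when it is pushed right up to the front stop: x 91, y 0, z 40 mm in the pump's frame, about 95 mm from its seat. The filter is wholly bare once the lid has gone 80 mm.
- lid_back (a point): Middle of the rear (-x) upright face of the lid's raised block, 17 mm above the lid's underside (57 mm above the bench): push here towards the pump's +x. Between the lips' tops (52 mm above the bench) and the block's top (66 mm) the face is clear of everything behind it.
- catch_top (a point): Centre of the top of the red snap catch, a 20 mm (x) x 32 mm (y) block standing in the trough before the lid, at x 52.5, y 0 mm in the pump's frame. Top 50 mm above the bench when out, 36 mm when fully in (4 mm below the lid's underside). The lid's raised block begins 33 to 36 mm from its centre.
- catch (a joint): Travel of the red catch, straight down: 0 out, 0.014 m fully in against its stop. It yields at about 5 N, has no spring and stays where it is pressed to. The lid can pass over it from 0.010 m on.
- petri_1: Clear round petri dish with lid, 91 mm across, 16 mm high, loose beside the pump; leave it. Origin: centre of its underside.
- bottle_oil: Small amber bottle with a black cap, 26 mm across, 62 mm high, loose beside the pump; leave it. Origin: centre of its underside.
- coverslip_box: Small white box with a yellow lid, 36 x 36 x 20 mm, loose beside the pump; leave it. Origin: centre of its underside.
- forceps: Steel forceps, 13 x 130 x 10 mm, lying loose on the bench behind the pump's filter end, along its own y axis; leave them. Origin: centre of the underside.
Not all that is in view belongs to the job. Of the things that look like the lid, the larger one is meant.

How it is judged:
By the outcome, as a careful person would: the job done as asked, in the order asked, and still so for the second after the job is handed in, with the robot touching nothing.
It also fails if it takes over 34 s, if anything falls off the work surface, if the arm or the gripper's body presses on something with over 40 N, if the wrist force passes 120 N, or if a joint passes its speed limit or range.

## Working session

There is one attempt and no reset: what is moved stays moved. The work goes in short steps, Python scripts to look and compute and a tool call to move; the robot and the scene stay as the last step left them, time stands still between calls to the robot, and variables do not carry over. Pictures are saved under pics/ and viewed, at most 10 in all, crops included, and the job is handed in when it is done.

Besides the shell and the picture viewer there is one more tool, called after "Emit:" in YAML: its name, and indented under it one key for each argument. send_rows: Moves the arm, as the interface text tells. Its arguments: {"type":"object","properties":{"plan":{"type":"string"},"gripper":{"type":"number"},"grip_force":{"type":"number"}},"required":["plan"]}

```bash
mkdir -p pics
python3 - <<'E'
from cell import readout, optics
import cv2,pickle
for n in("top","side"):
    f=optics.grab_frame(n); cv2.imwrite(f"pics/{n}0.png",f["image"][:,:,::-1]); pickle.dump(f,open(n+".pkl","wb"))
    print(n,f["fx"],f["fy"],f["cx"],f["cy"],f["world_from_camera"].round(3).tolist(),[k for k in f])
s=readout.get_state();print(s["time"],s["tcp_rot"],s["grip_width"])
E
```

```text
top 507.8436876946627 507.8436876946627 315.36673019136606 233.98699648996276 [[0.009, 0.99, -0.142, 0.368], [-1.0, 0.01, 0.006, 0.393], [0.007, 0.142, 0.99, 0.917], [0.0, 0.0, 0.0, 1.0]] ['image', 'fx', 'fy', 'cx', 'cy', 'world_from_camera']
side 581.33648308809 581.33648308809 329.60998778082086 240.5622869807879 [[-0.999, -0.005, -0.037, 0.465], [-0.031, -0.434, 0.901, 1.345], [-0.021, 0.901, 0.433, 0.53], [0.0, 0.0, 0.0, 1.0]] ['image', 'fx', 'fy', 'cx', 'cy', 'world_from_camera']
0.1 [ 9.83863417e-01  1.78918655e-01 -8.79924860e-05 -9.40212281e-04] 1.0029323314283711
```

View pics/top0.png

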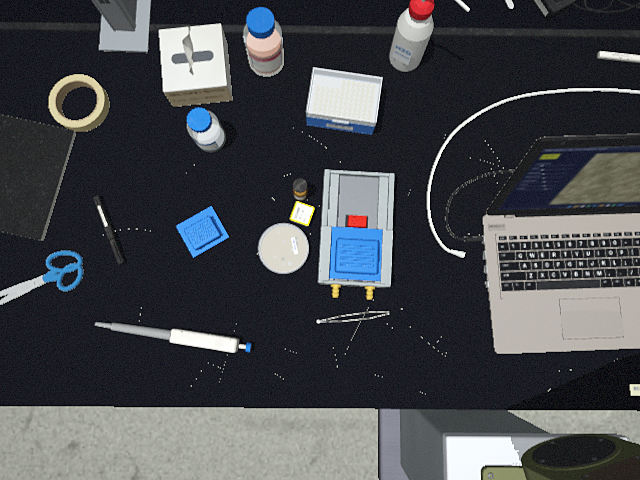

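View pics/side0.png

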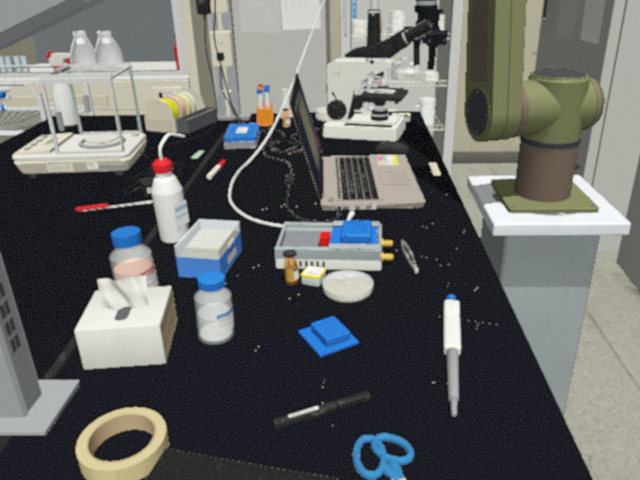

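Top view: the candidates for the lid are the blue plate on the pump at (357,254) and the smaller loose blue one at (202,231). I choose the pump's, which is larger and sits behind the red catch at (357,221). Next, one close crop.

Run:
```python
import cv2
a=cv2.imread("pics/top0.png")[160:310,300:410]
cv2.imwrite("pics/crop.png",cv2.resize(a,None,fx=4,fy=4,interpolation=cv2.INTER_CUBIC))
```

```text
(no output)
```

View pics/crop.png

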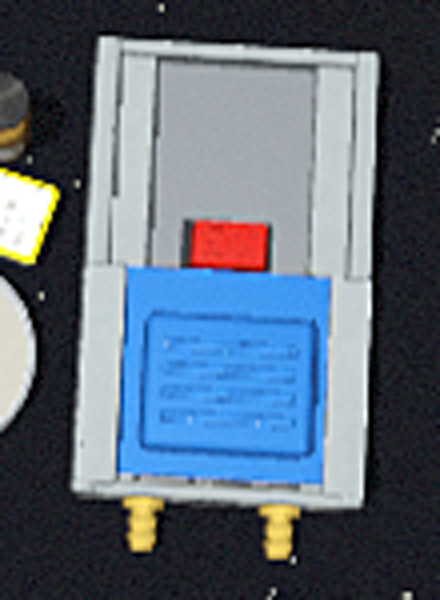

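```bash
cat > h.py <<'E'
import numpy as np,pickle
from scipy.optimize import least_squares
def proj(f,P):
    T=f["world_from_camera"]; c=(P-T[:3,3])@T[:3,:3]
    return np.c_[f["cx"]+f["fx"]*c[:,0]/-c[:,2], f["cy"]-f["fy"]*c[:,1]/-c[:,2]]
def pumpw(p,Q):
    c,s=np.cos(p[2]),np.sin(p[2]); Q=np.asarray(Q)/1000.
    return np.c_[p[0]+c*Q[:,0]-s*Q[:,1],p[1]+s*Q[:,0]+c*Q[:,1],Q[:,2]]
E
python3 - <<'E'
from h import *
f=pickle.load(open("top.pkl","rb"))
px=np.array([(192,221),(271,223),(146,313),(318,318),(308,458),(140,448),(100,38),(379,53),(89,265),(372,280),(73,493),(362,507)])/4+[300,160]-.4
Q=[(62.5,16,50),(62.5,-16,50),(18,36,66),(18,-36,66),(-40,-36,66),(-40,36,66),(142,62,48),(142,-62,48),(40,62,52),(40,-62,52),(-58,62,50),(-58,-62,50)]
r=least_squares(lambda p:(proj(f,pumpw(p,Q))-px).ravel(),[.5,.3,0],loss="soft_l1")
print(r.x,np.degrees(r.x[2]));print((proj(f,pumpw(r.x,Q))-px).round(1).tolist())
print(pumpw(r.x,[(52.5,0,50),(-40,0,57),(91,0,40),(-5,0,37),(30,0,0)]).round(4))
s=pickle.load(open("side.pkl","rb"));print(proj(s,pumpw(r.x,[(52.5,0,50),(142,62,48),(-58,62,50)])).round())
np.save("pump.npy",r.x)
# neighbours
def back(u,v,z):
    T=f["world_from_camera"];d=T[:3,:3]@[(u-f["cx"])/f["fx"],-(v-f["cy"])/f["fy"],-1];return T[:3,3]+d*(z-T[2,3])/d[2]
for n,a in dict(bottle=(300,184,.062),box=(302,213,.02),petri=(283,248,.016),forc=(353,317,.01),rack=(344,90,.06)).items():print(n,back(*a).round(3))
E
```

```text
[ 0.46426769  0.31781365 -0.0471515 ] -2.7015821967076965
[[0.7, -0.5], [-0.6, 0.0], [-0.1, -0.0], [-0.6, 1.1], [0.6, 0.4], [-0.4, 0.5], [-0.4, -0.4], [0.2, -0.2], [-0.7, -0.4], [0.4, -0.1], [0.2, -0.4], [0.7, 0.2]]
[[0.5167 0.3153 0.05  ]
 [0.4243 0.3197 0.057 ]
 [0.5552 0.3135 0.04  ]
 [0.4593 0.318  0.037 ]
 [0.4942 0.3164 0.    ]]
[[325. 234.]
 [274. 248.]
 [382. 249.]]
bottle [0.578 0.415 0.062]
box [0.535 0.412 0.02 ]
petri [0.472 0.445 0.016]
forc [0.351 0.32  0.01 ]
rack [0.75  0.339 0.06 ]
```

Pump at (0.464, 0.318), yaw -2.7°. Residuals are ≤1 px, and the side view agrees with the catch at (325,234). Moving up and across near the base, clear of the laptop, with the fingers closed.

Emit:
send_rows:
  plan: "0 0 40 0 0 0; 0 0 40 0 0 0; 0 35 0 0 0 -2.9; 5 40 0 0 0 -2.9; 5 40 0 0 0 -2.9; 10 40 0 0 0 -2.9; 10 40 0 0 0 -2.9; 15 40 0 0 0 -2.9; 15 40 0 0 0 -2.9; 15 40 0 0 0 -3"
  gripper: 1
  grip_force: 20

```text
time: 1.1
position: [0.3038, -0.2916, 0.3022]
tcp_rot: [1.0, -0.025, -0.0, -0.0]
wrist_force: [0.9, -0.2, -0.6]
grip_width: 0.213
gripper_force: 0.0
```

Emit:
send_rows:
  plan: "8 45 0 0 0 0; 8 45 0 0 0 0; 8 45 0 0 0 0; 8 45 0 0 0 0; 8 45 0 0 0 0; 10 45 0 0 0 0; 10 45 0 0 0 0; 10 45 0 0 0 0; 10 45 0 0 0 0; 20 45 -10 0 0 0"

```text
time: 2.1
position: [0.4039, 0.1588, 0.2941]
tcp_rot: [1.0, -0.023, 0.002, -0.0]
wrist_force: [0.9, -1.3, 0.1]
grip_width: 0.005
gripper_force: 0.0
```

Run:
```python
from cell import readout
s=readout.get_state();print(s["position"],s["qpos"].round(2) if hasattr(s["qpos"],"round") else s["qpos"],s["grip_width"])
```

```text
[0.40385739 0.15877314 0.29412955] [ 0.25 -0.41  2.01 -0.    1.54  1.87] 0.005307691780719607
```

Emit:
send_rows:
  plan: "20 27 -20 0 0 0; 20 27 -20 0 0 0; 20 27 -25 0 0 0; 20 27 -25 0 0 0; 20 25 -30 0 0 0; 10 15 -30 0 0 0; 5 8 -20 0 0 0; 0 0 0 0 0 0; 0 0 0 0 0 0; 0 0 0 0 0 0"

```text
time: 3.1
position: [0.5193, 0.3124, 0.1245]
tcp_rot: [1.0, -0.024, 0.001, -0.001]
wrist_force: [0.7, 0.4, 0.2]
grip_width: 0.005
gripper_force: 0.0
```

```bash
cat > w.py <<'E'
import sys,cv2
from h import *
from scipy.spatial.transform import Rotation as R
from cell import readout, optics
s=readout.get_state();f=optics.grab_frame("wrist")
print(s["position"],s["tcp_rot"],s["wrist_force"])
T=np.eye(4);T[:3,:3]=R.from_quat(s["tcp_rot"]).as_matrix();T[:3,3]=s["position"]
f["world_from_camera"]=T@f["T_tool_cam"]
p=np.load("pump.npy")
Q=[(52.5,0,50),(62.5,16,50),(62.5,-16,50),(18,36,66),(18,-36,66),(142,62,48),(-40,36,66)]
print(proj(f,pumpw(p,Q)).round().tolist())
pickle.dump(f,open(sys.argv[1]+".pkl","wb"))
cv2.imwrite(f"pics/{sys.argv[1]}.png",f["image"][:,:,::-1])
E
python3 w.py w1
```

```text
[0.51933587 0.31235615 0.12447246] [ 9.99720857e-01 -2.35957513e-02  1.08378059e-03 -5.22927140e-04] [0.6972475  0.44005226 0.19303847]
[[314.0, 261.0], [291.0, 247.0], [336.0, 247.0], [261.0, 316.0], [366.0, 316.0], [217.0, 128.0], [265.0, 388.0]]
```

View pics/w1.png

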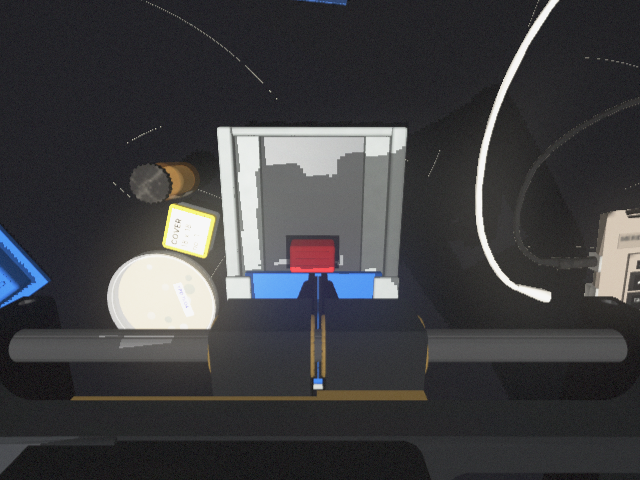

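Run:
```python
from h import *
import cv2
f=pickle.load(open("w1.pkl","rb"));p=np.load("pump.npy")
print("cam",f["world_from_camera"][:3,3])
Q=[(62.5,16,50),(62.5,-16,50),(42.5,16,50),(42.5,-16,50),(62.5,16,30),(40,30,46),(40,-30,46),(142,62,48),(142,-62,48),(136,0,46),(40,62,52),(40,-62,52)]
print(((proj(f,pumpw(p,Q))-[210,110])*4).round().tolist())
a=f["image"][110:310,210:410,::-1]
cv2.imwrite("pics/w1c.png",cv2.resize(a,None,fx=3,fy=3,interpolation=cv2.INTER_CUBIC))
print(((proj(f,pumpw(p,Q))-[210,110])*3).round().tolist())
```

```text
cam [0.59395381 0.30838586 0.28692352]
[[322.0, 549.0], [506.0, 549.0], [325.0, 657.0], [504.0, 657.0], [330.0, 520.0], [250.0, 662.0], [580.0, 662.0], [28.0, 72.0], [797.0, 71.0], [412.0, 110.0], [65.0, 674.0], [764.0, 674.0]]
[[242.0, 412.0], [379.0, 411.0], [244.0, 492.0], [378.0, 492.0], [248.0, 390.0], [187.0, 496.0], [435.0, 496.0], [21.0, 54.0], [598.0, 53.0], [309.0, 83.0], [49.0, 505.0], [573.0, 505.0]]
```

View pics/w1c.png

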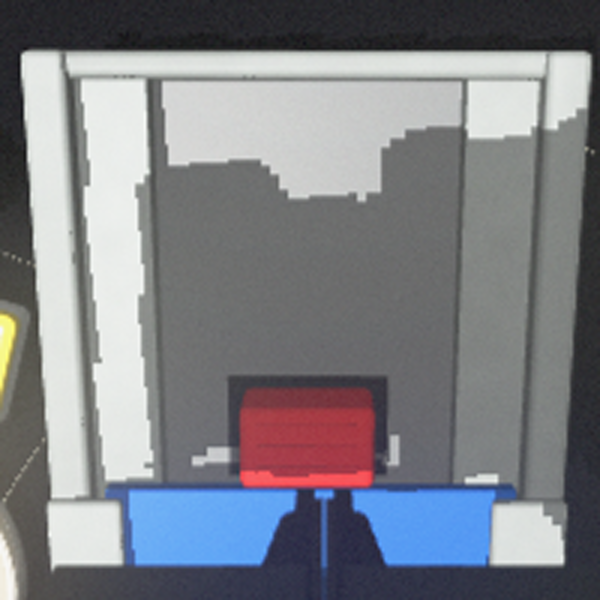

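The close view shows the red catch at crop (241–375, 407–487), within 1 mm of prediction. The pose is confirmed, so I go down to it.

Emit:
send_rows:
  plan: "1 3 0 0 0 0; 0 0 -20 0 0 0; 0 0 -20 0 0 0; 0 0 -15 0 0 0; 0 0 -8 0 0 0; 0 0 -4 0 0 0; 0 0 -3 0 0 0; 0 0 -3 0 0 0; 0 0 0 0 0 0; 0 0 0 0 0 0"

```text
time: 4.15
position: [0.5201, 0.3156, 0.0501]
tcp_rot: [1.0, -0.023, 0.001, -0.0]
wrist_force: [-0.6, -0.8, 2.9]
grip_width: 0.009
gripper_force: 1.4
```

Emit:
send_rows:
  plan: "0 0 -2 0 0 0; 0 0 -2 0 0 0; 0 0 -1 0 0 0; 0 0 -1 0 0 0; 0 0 -1 0 0 0; 0 0 0 0 0 0; 0 0 0 0 0 0; 0 0 0 0 0 0; 0 0 0 0 0 0; 0 0 0 0 0 0"

```text
time: 5.15
position: [0.5202, 0.3156, 0.0442]
tcp_rot: [1.0, -0.023, 0.0, -0.0]
wrist_force: [-3.5, -3.3, 10.8]
grip_width: 0.007
gripper_force: 5.4
```

Near the stop, with the force rising past the 5 N yield. A little more to confirm.

Emit:
send_rows:
  plan: "0 0 -1 0 0 0; 0 0 -1 0 0 0; 0 0 0 0 0 0; 0 0 0 0 0 0; 0 0 0 0 0 0; 0 0 0 0 0 0; 0 0 0 0 0 0; 0 0 0 0 0 0; 0 0 0 0 0 0; 0 0 0 0 0 0"

```text
time: 6.15
position: [0.5203, 0.3157, 0.0441]
tcp_rot: [1.0, -0.023, 0.0, 0.0]
wrist_force: [-7.0, -5.5, 20.9]
grip_width: 0.002
gripper_force: 10.2
```

Emit:
send_rows:
  plan: "0 0 10 0 0 0; 0 0 30 0 0 0; 0 0 30 0 0 0; -30 1 0 0 0 0; -40 2 0 0 0 0; -40 2 0 0 0 0; -20 1 0 0 0 0; 0 0 0 0 0 0; 0 0 0 0 0 0; 0 0 0 0 0 0"

```text
time: 7.15
position: [0.3908, 0.3216, 0.1108]
tcp_rot: [1.0, -0.024, 0.0, -0.0]
wrist_force: [0.6, -0.8, -0.5]
grip_width: 0.004
gripper_force: 0.0
```

```bash
python3 w.py w2
python3 - <<'E'
import cv2
cv2.imwrite("pics/w2c.png",cv2.resize(cv2.imread("pics/w2.png")[60:320,180:440],None,fx=2,fy=2))
E
```

```text
[0.39076769 0.3215523  0.11079137] [ 9.99718938e-01 -2.37033359e-02  3.93666395e-04 -2.05141588e-04] [ 0.59552351 -0.81287988 -0.53172267]
[[318.0, 54.0], [289.0, 34.0], [346.0, 34.0], [253.0, 115.0], [383.0, 115.0], [196.0, -138.0], [258.0, 218.0]]
```

View pics/w2c.png

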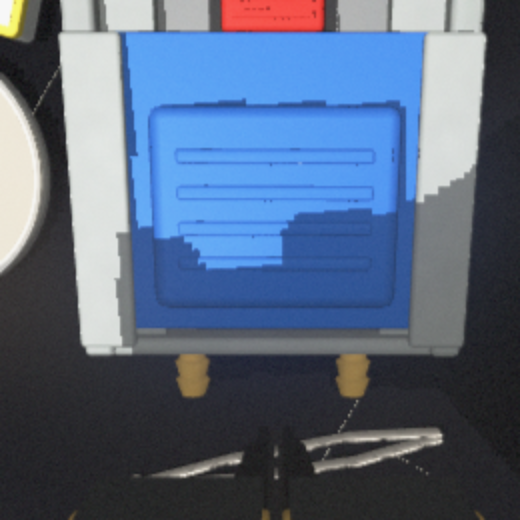

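Lid seated and square: block at crop (150–402, 105–305), centred on the tool. Lowering behind it and advancing to just before contact.

Emit:
send_rows:
  plan: "0 0 -20 0 0 0; 0 0 -20 0 0 0; 0 0 -7.5 0 0 0; 0 0 0 0 0 0; 10 -0.5 0 0 0 0; 8 -0.5 0 0 0 0; 4 0 0 0 0 0; 3 0 0 0 0 0; 3 0 0 0 0 0; 3 0 0 0 0 0"

```text
time: 8.2
position: [0.4207, 0.3205, 0.0634]
tcp_rot: [1.0, -0.023, -0.0, -0.0]
wrist_force: [-3.0, 0.2, 0.6]
grip_width: 0.007
gripper_force: 1.2
```

Emit:
send_rows:
  plan: "4 -0.2 0 0 0 0; 6 -0.3 0 0 0 0; 8 -0.4 0 0 0 0; 8 -0.4 0 0 0 0; 8 -0.4 0 0 0 0; 8 -0.4 0 0 0 0; 8 -0.4 0 0 0 0; 8 -0.4 0 0 0 0; 6 -0.3 0 0 0 0; 6 -0.3 0 0 0 0"

```text
time: 9.2
position: [0.4912, 0.3168, 0.0631]
tcp_rot: [1.0, -0.023, -0.0, 0.0]
wrist_force: [-2.7, -0.5, 2.0]
grip_width: 0.009
gripper_force: 1.0
```

Emit:
send_rows:
  plan: "4 -0.2 0 0 0 0; 4 -0.2 0 0 0 0; 4 -0.2 0 0 0 0; 3 -0.1 0 0 0 0; 2 -0.1 0 0 0 0; 2 -0.1 0 0 0 0; 1 0 0 0 0 0; 0 0 0 0 0 0; 0 0 0 0 0 0; 0 0 0 0 0 0"

```text
time: 10.2
position: [0.5089, 0.316, 0.0632]
tcp_rot: [1.0, -0.023, -0.002, 0.0]
wrist_force: [-7.7, -0.3, 4.8]
grip_width: 0.005
gripper_force: 3.9
```

Force has risen at the stop. Backing off, rising and checking.

Emit:
send_rows:
  plan: "-5 0 0 0 0 0; -15 0.7 0 0 0 0; -15 0.7 0 0 0 0; -10 0 20 0 0 0; -20 1 30 0 0 0; -40 2 40 0 0 0; -40 2 30 0 0 0; 0 0 0 0 0 0; 0 0 0 0 0 0; 0 0 0 0 0 0"

```text
time: 11.2
position: [0.3699, 0.3216, 0.1771]
tcp_rot: [1.0, -0.023, -0.001, 0.001]
wrist_force: [0.4, -0.2, -0.0]
grip_width: 0.004
gripper_force: 0.0
```

```bash
python3 w.py w3
python3 - <<'E'
import sys; sys.path.insert(0,".")
from h import *
f=pickle.load(open("w3.pkl","rb"));p=np.load("pump.npy")
print(proj(f,pumpw(p,[(56,36,66),(56,-36,66),(46,0,46),(-40,0,37),(30,0,37)])).round())
E
```

```text
[0.36994658 0.32163492 0.17708953] [ 9.99724348e-01 -2.34606323e-02 -6.34409728e-04  6.50983363e-04] [ 0.39462099 -0.18294599 -0.0245677 ]
[[316.0, 45.0], [294.0, 30.0], [338.0, 30.0], [266.0, 92.0], [366.0, 92.0], [224.0, -102.0], [269.0, 174.0]]
[[264.  33.]
 [368.  33.]
 [316.  56.]
 [317. 171.]
 [316.  81.]]
```

View pics/w3.png

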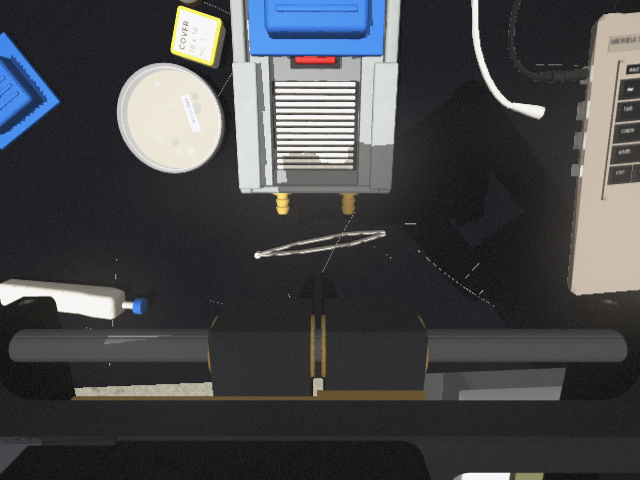

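The filter is wholly bare (rows 81–170). The lid's rear edge is at row 55, against 56 predicted at the stop, so it is parked flat. The neighbouring things have not moved.

```bash
python3 -c "
from cell import r
print(r.sign_off())"
```

```text
the job is handed in; nothing more can be done
None
```

The job is handed in: the red catch was pressed fully in, the lid was pushed flat along its rails to the parking stop, the whole filter lies bare, and the things around the pump were left alone (11.2 s of the 34 s allowed).

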